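# Send the tested plugs down the split chute into the round pan

### The job

Tested steel plugs go back for remelting in the round pan. Swing the lever of the split chute fully over so that its flap lets parts through to the spout above the round pan, then take the scoop that holds the three small plugs and pour them all into the chute's funnel so that they slide into that pan. Stand the empty scoop back upright on the table; do not touch the plugs by hand, do not tip them straight into the pan, and leave the other scoop where it is.

Things in the scene. Friction and masses are not known exactly. Their poses are not given: they have to be found in the camera images.
- flap (a joint): Angle of the chute's flap and its lever, on one shaft along the chute's x, 138 mm above the table. 0 = upright, stops at +-0.75 rad. Positive: both lean to the chute's +y, shutting the +y spout, so parts leave by the -y spout; negative: the reverse. So the lever must lean AWAY from the wanted spout. Starts near the middle; friction holds it where left; about 1 N at the knob moves it.
- lever_knob (a point): Centre of the black ball knob, 26 mm across, on the lever (8 mm rod) at the chute's robot side: 97 mm from the shaft's axis, 235 mm above the table when upright, 209 mm at a stop; 116 mm to the chute's -x side of the mouth's centre, 20 mm clear of the funnel's rim. Axes turn with the flap: z along the lever away from the shaft, x the chute's x.
- mouth (a point): Centre of the sheet-metal chute's open mouth, level with its rim 225 mm above the table. Chute fixed; its x points away from the lever, z up; spouts on its +y and -y sides, 52 mm up. The mouth is 160 by 160 mm at the rim, narrowing to 115 (x) by 120 mm within 22 mm; the upright flap's tip is 8 mm below the rim. Takes parts poured from any direction. Clear window on the far side.
- pan_floor (a point): Centre of the inner floor (4 mm above the table) of the round steel pan, 130 mm across, 45 mm high, fixed under one of the two spouts, about 145 mm from the chute's middle along the chute's +y or -y (it differs from run to run). A rectangular tray, 130 by 124 mm, is under the other spout: not wanted.
- scoop_grip (a point): Centre of the black handle bar (14 mm thick and high, 74 mm long along y, 85 mm above the underside) over the middle of the metal scoop holding the plugs. Scoop 110 mm long (x), 74 wide, 30 mm walls on three sides, open at its front, the +x end; z up; 0.15 to 0.35 kg, stands on the table. Plugs ride safely when level, slide out when the front is tipped 35 degrees or more down (45 is ample).
- scoop_lip (a point): Middle of the front edge of that scoop's floor: 55 mm ahead (+x) of the handle's centre and 82 mm below it. Same axes. The plugs leave over this edge.
- other_grip (a point): Centre of the handle bar of a second scoop of the same make, with a single large disc (42 mm across) in it: leave it alone.
- plug1: Small steel plug, a cylinder 24 mm across and 20 mm high, about 70 g; it starts standing upright in the scoop, behind and under the handle. Origin: centre of its underside.
- plug2: A second such plug, in the same scoop.
- plug3: A third such plug, in the same scoop.
Mind the look-alikes: they are no part of the job. What is shaped like the plug1 but blue or yellow is not meant.

How it is judged:
On the way, in this order (a step that is already met when the one before it is completed fails the run):
1. the flap is set over to the side that opens the spout above the round pan (((y of pan_floor in the frame of mouth above 0 m and value of joint flap below -0.55 rad) or (y of pan_floor in the frame of mouth below 0 m and value of joint flap above 0.55 rad))), for 0.1 s.
2. plugs have been poured into the chute's funnel (((x of plug1 in the frame of mouth between -0.06 and 0.06 m and y of plug1 in the frame of mouth between -0.07 and 0.07 m and z of plug1 in the frame of mouth between -0.15 and -0.02 m) or (x of plug2 in the frame of mouth between -0.06 and 0.06 m and y of plug2 in the frame of mouth between -0.07 and 0.07 m and z of plug2 in the frame of mouth between -0.15 and -0.02 m) or (x of plug3 in the frame of mouth between -0.06 and 0.06 m and y of plug3 in the frame of mouth between -0.07 and 0.07 m and z of plug3 in the frame of mouth between -0.15 and -0.02 m))).
At the end, for the whole second after the job is handed in: The flap leans at least 0.55 rad away from the round pan's side (stop at 0.75), all three plugs lie at rest in the round pan, and the scoop stands upright (within 10 degrees) on the table (((y of pan_floor in the frame of mouth above 0 m and value of joint flap below -0.55 rad) or (y of pan_floor in the frame of mouth below 0 m and value of joint flap above 0.55 rad)) and horizontal distance between each of plug1, plug2, plug3 and pan_floor below 0.063 m and height (world z) of each of plug1, plug2, plug3 below 0.045 m and linear speed of each of plug1, plug2, plug3 below 0.05 m/s and angle between scoop_grip's own z axis and vertical below 0.17 rad and height (world z) of scoop_grip below 0.095 m); the robot touches nothing.
It fails at once if the other scoop is moved by more than 30 mm (distance of other_grip from where it was at the start of the episode above 0.03 m).
It fails at once if the scoop is tipped straight over the round pan (horizontal distance between scoop_lip and pan_floor below 0.065 m and angle between scoop_grip's own z axis and vertical above 0.5 rad).
It fails at once if the gripper handles a plug (contact force between the fingers and plug1 above 2 N or contact force between the fingers and plug2 above 2 N or contact force between the fingers and plug3 above 2 N).
It also fails if it takes over 69 s, if anything falls off the work surface, if the arm or the gripper's body presses on something with over 40 N, if the wrist force passes 120 N, or if a joint passes its speed limit or range.

### The arm

A 7-joint arm with a two-finger parallel gripper is mounted at the origin on the work surface. World frame = base frame: x ahead of the robot, y to its left, z up, the work surface at z = 0. Lengths are in m, angles in rad, forces in N, time in s.
With the tool pointing down it reaches from about 0.4 to 0.85 m from the base axis. Payload 10.4 kg.
Tool frame: the origin (TCP) lies at the very end of the fingers, on their centre line; the grasp point (between the pads) lies 19 mm behind it (manip.grip_point_offset is the distance from the TCP to the grasp point, in m); z points along the fingers, y is the line along which they close (so a half turn about z gives the same grasp; the last joint's range is limited). The gripper opens to 85 mm and grips with 20 to 120 N. Pads are 22 mm wide; open, the fingers measure 114 mm over their backs; the gripper's body (76 mm by 85 mm) begins 54 mm behind the grasp point. The pads swing forward as they close: fully open they stand 13 mm farther back than shut.
Start: joints at [1.208, 0.332, -0.065, 1.46, 0.022, 1.35, -0.088], TCP at [0.208, -0.589, 0.192] pointing down, gripper open.
Joint ranges: [-2.6, 2.6], [-0.5, 2.12], [-1.47, 1.34], [0.16, 2.42], [-1.27, 4.41], [0.06, 2.06], [-2.6, 2.6]. Speed limits (rad/s): [2.22, 2.22, 2.79, 2.79, 3.14, 3.14, 3.14].

### API

Orientations are given as a unit quaternion [x, y, z, w].
In Python, from workcell import manip gives the robot as it stands. The module is installed in compiled form; this text tells all that it offers.
- The arm moves only by the shell command python3 -m inch 'ROWS' [OPENING] [FORCE]. ROWS is JSON, a list of rows, each a list of 2 entries, a list of its own where there are three numbers: the shift along the tool's x, y, z each as a share of 0.08 m, from -1 to 1, then the turn, a rotation vector about the tool's x, y, z each as a share of 45 degrees, from -1 to 1. A call has exactly 10 rows; each row is the pose to reach, as a shift and turn from the pose commanded when the call began, along the tool's axes at that moment; what a row does not reach only later rows make up. A row lasts 1/10 s, in which the tool goes at most 50 mm and 8.59 degrees, less where a joint would pass 70% of its speed; a pose out of reach is approached as far as the arm can. A call with a number of a shift or a turn outside -1 to 1 is refused whole. A call with a gripper value outside its range is refused whole. OPENING is the opening, from 0 (shut) to 1 (fully open), set as the call begins (- or left out, the last holds). The fingers move at their own pace and stop on an object; FORCE is the grip in N (left out, the last holds). Time passes only in rows, so rows that repeat a pose let the fingers close, or fill a call up. It gives the time, the measured TCP pose, the force, the opening and the grip force at its end, in the units of the state.
- manip.get_obs(): the state, without advancing time (a new reading comes with each control period).
- manip.camera(name): name is "scene" or "side" or "wrist"; returns the picture (480x640x3 uint8, red, green, blue); there is no depth.
- manip.camera_params(name): a dict with "fov_y" (degrees; the focal length in pixels is half the picture's height over the tangent of half this angle, whatever the lens; pixels are square), "cx", "cy" (the principal point, pixels), "camera_from_world" (4x4, takes a point from world to camera coordinates); the wrist camera has in their place "T_tool_cam" (4x4, takes a point from camera to tool coordinates, whose origin is the TCP and whose axes are the flange's). Camera axes: x right, y up, looking along -z (the intrinsics and any distortion apply to the point x, -y, -z); pixel columns grow to the right and rows downward; lengths in m; the calibration is good to about 2 mm. The wrist camera is an equidistant fisheye: a pixel r from the principal point sees the ray r / f radians off the axis. A picture is of the moment at which its call begins: read the wrist's pose just before it. camera_params takes no time and is no camera call.
- manip.hand_in(): hands the job in; it is judged then, once.
The state is a dict: "clock": time; "joint_pos": joint angles; "joint_velocities": joint speeds; "tau": joint torques, N m; "position": TCP position; "ee_rot": TCP orientation; "ft_force": force on the tool from outside, world axes, zero at the start; "torque": the same for the moment, N m; "grip_width": opening from 0.0 (shut) to 1.0 (fully open); "grasp_force": force on a finger pad.
Only numpy, scipy, OpenCV 4.12 (cv2) and the standard library are available. Lean on these libraries where they do the work, as an engineer would, in place of code of your own. Each camera call takes 0.05 s, during which the arm holds its last target. There are 200 camera calls.

## Working session

There is one attempt and no reset: what is moved stays moved. The work goes in short steps, Python scripts to look and compute and a shell command to move; the robot and the scene stay as the last step left them, time stands still between calls to the robot, and variables do not carry over. Pictures are saved under pics/ and viewed, at most 10 in all, crops included, and the job is handed in when it is done.

```bash
mkdir -p pics; ls
python3 - <<'E'
from workcell import manip
import cv2,numpy as np
o=manip.get_obs(); print(o)
for n in("scene","side"):
    im=manip.camera(n); cv2.imwrite(f"pics/{n}0.png",im[:,:,::-1])
    p=manip.camera_params(n); print(n,p)
print(manip.camera_params("wrist"), manip.grip_point_offset)
E
```

```text
pics
{'clock': 0.0, 'joint_pos': array([ 1.20838197,  0.33288878, -0.06468601,  1.46095847,  0.02164144,
        1.34992228, -0.08846896]), 'joint_velocities': array([-0.00099578,  0.00112397, -0.000507  ,  0.00080419, -0.00028667,
        0.00124601, -0.00025924]), 'tau': array([ 2.85424812e-04, -6.25453877e+01,  4.90243337e-02, -3.91591108e+01,
        1.62229082e-02,  1.01389649e-02,  5.93888416e-06]), 'position': array([ 0.20813899, -0.58884842,  0.19089722]), 'ee_rot': array([ 9.85596115e-01,  1.69114606e-01, -1.81403481e-04, -7.17659064e-04]), 'ft_force': array([ 0.13824099,  0.28945344, -0.01631684]), 'torque': array([ 0.05790255,  0.0009858 , -0.0015081 ]), 'grasp_force': 0.0, 'grip_width': 0.9963689393828487}
scene {'fov_y': 48.06821654042114, 'cx': 312.9270901472575, 'cy': 241.62220385088523, 'camera_from_world': array([[ 0.22471672,  0.97441182, -0.00489989, -0.10987256],
       [-0.59262298,  0.14065759,  0.79310368,  0.19664705],
       [ 0.7734988 , -0.17531987,  0.60906695, -1.48457589],
       [ 0.        ,  0.        ,  0.        ,  1.        ]])}
side {'fov_y': 47.28527220471364, 'cx': 310.986392131285, 'cy': 247.0171168692121, 'camera_from_world': array([[-0.99841472, -0.05528115,  0.01058463,  0.55675764],
       [ 0.04746389, -0.72583866,  0.68622548, -0.14894481],
       [-0.0302526 ,  0.68564001,  0.72731187, -1.14476617],
       [ 0.        ,  0.        ,  0.        ,  1.        ]])}
{'fov_y': 65.70646984690485, 'cx': 321.69426547354516, 'cy': 234.24055931480592, 'T_tool_cam': array([[ 3.16121221e-04,  9.63819018e-01,  2.66557313e-01,
         6.66041405e-02],
       [ 9.99999908e-01, -2.27715553e-04, -3.62565971e-04,
         1.21985967e-03],
       [-2.88748732e-04,  2.66557403e-01, -9.63819001e-01,
        -1.82321073e-01],
       [ 0.00000000e+00,  0.00000000e+00,  0.00000000e+00,
         1.00000000e+00]])} 0.0187
```

View pics/scene0.png

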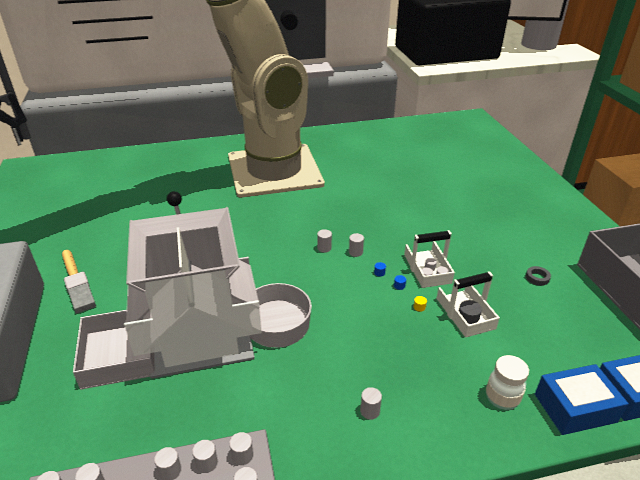

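View pics/side0.png

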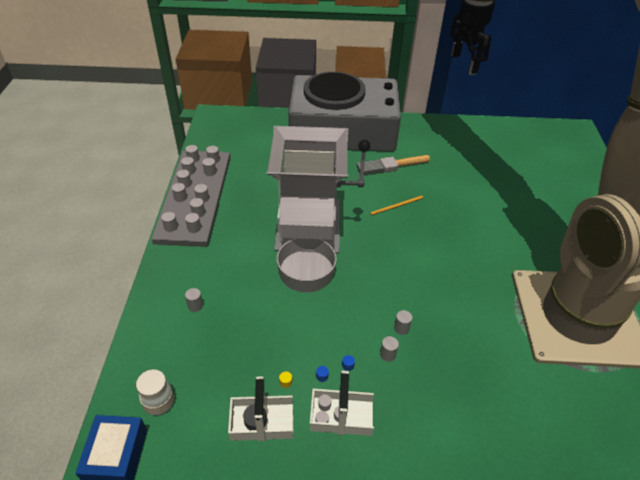

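Scene picture: the chute mouth is near (183,245) with its knob at (174,199), the round pan is at (277,315), and the rectangular tray at (112,345). There are two scoop candidates. The one at scene (430,257) / side (342,412) has small light plugs in it. The one at scene (470,303) / side (262,417) has a dark disc, so it is the other scoop. I'll confirm this in an enlarged crop.

Run:
```python
import cv2,numpy as np
s=cv2.imread("pics/scene0.png"); d=cv2.imread("pics/side0.png")
def c(im,x,y,w,h,k): return cv2.resize(im[y:y+h,x:x+w],(w*k,h*k),interpolation=cv2.INTER_CUBIC)
top=np.hstack([c(s,400,225,100,75,4),c(d,300,365,100,75,4)])
bot=np.hstack([c(s,110,180,200,150,2),c(d,250,125,133,100,3)[:300,:400] if 0 else cv2.resize(d[125:290,220:440],(400,300),interpolation=cv2.INTER_CUBIC)])
cv2.imwrite("pics/mos.png",np.vstack([top,bot]))
```

```text
(no output)
```

View pics/mos.png

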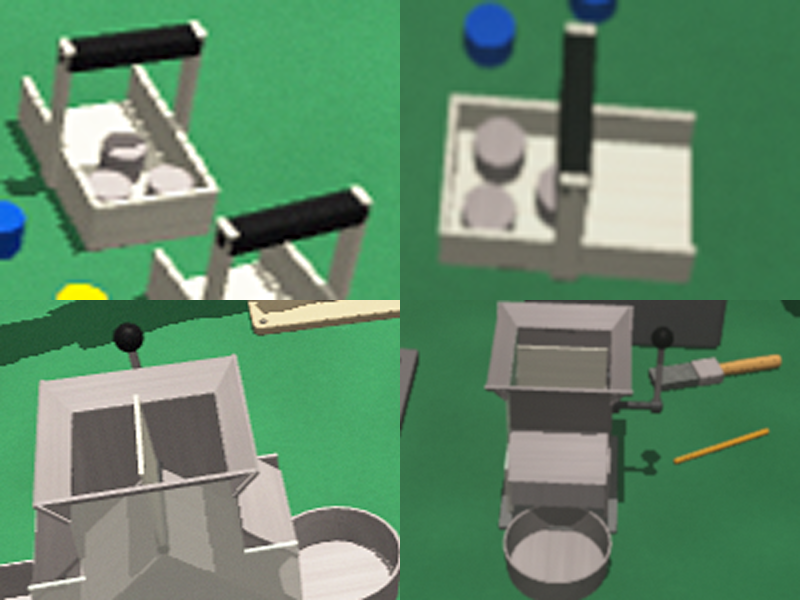

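Confirmed: the scoop at scene (430,257) / side (342,412) holds three small grey plugs. Its closed back points to world +x and its open front faces the robot. The pan is on the +y side of the chute, so the lever must go to −y.

```bash
cat > h.py <<'E'
from workcell import manip
import numpy as np, cv2
from scipy.spatial.transform import Rotation as R
def P(n):
    p=manip.camera_params(n); f=240/np.tan(np.radians(p["fov_y"]/2))
    K=np.array([[f,0,p["cx"]],[0,f,p["cy"]],[0,0,1.]])
    return K@(np.diag([1,-1,-1.])@p["camera_from_world"][:3])
def tri(a,b):
    x=cv2.triangulatePoints(P("scene"),P("side"),np.array(a,float).reshape(2,1),np.array(b,float).reshape(2,1)); return (x[:3]/x[3]).ravel()
def onplane(n,uv,z):
    M=P(n); A=np.c_[M[:,:2],-np.array([*uv,1.])]; return np.linalg.solve(A,-(M[:,2]*z+M[:,3]))[:2]
E
python3 - <<'E'
from h import *
np.set_printoptions(precision=4,suppress=True)
print("knob",tri((174,199),(364.1,145.9)))
print("grip",tri((433.2,236.5),(344.2,391)),tri((417,238.7),(345,372.5)),tri((449,235),(343.5,410)))
S=[(130,221),(228,208),(239,266),(127,283.5)];D=[(348.2,128.3),(347.6,175.6),(267.3,173.4),(273.4,127.2)]
C=np.array([tri(a,b) for a,b in zip(S,D)]);print(C,C.mean(0))
for n,L in(("scene",S),("side",D)): print(n,[onplane(n,p,.225) for p in L],np.mean([onplane(n,p,.225) for p in L],0))
print("pan",onplane("scene",(280,310),.049),onplane("side",(306,260),.049))
print("other",tri((473,280),(259,398)))
o=manip.get_obs();print(R.from_quat(o["ee_rot"]).as_matrix())
E
```

```text
knob [ 0.4624 -0.2429  0.2362]
grip [0.4907 0.2487 0.0899] [0.49   0.2137 0.0901] [0.4916 0.2827 0.0886]
[[ 0.4963 -0.3186  0.2257]
 [ 0.4961 -0.1537  0.2261]
 [ 0.6574 -0.153   0.225 ]
 [ 0.6611 -0.3154  0.2254]] [ 0.5777 -0.2352  0.2255]
scene [array([ 0.4991, -0.3172]), array([ 0.4981, -0.1525]), array([ 0.6588, -0.1524]), array([ 0.6606, -0.3154])] [ 0.5792 -0.2344]
side [array([ 0.4951, -0.3234]), array([ 0.4949, -0.1584]), array([ 0.6569, -0.1543]), array([ 0.6611, -0.3159])] [ 0.577 -0.238]
pan [ 0.5885 -0.0845] [ 0.5735 -0.0828]
other [0.6317 0.2683 0.0885]
[[ 0.9428  0.3333 -0.0005]
 [ 0.3333 -0.9428  0.0012]
 [-0.0001 -0.0013 -1.    ]]
```

```bash
python3 -m inch '[[[0.1,-0.1,0],[0,0,0.05]],[[0.2,-0.2,0],[0,0,0.1]],[[0.35,-0.35,0],[0,0,0.16]],[[0.5,-0.5,0],[0,0,0.22]],[[0.65,-0.65,0],[0,0,0.28]],[[0.8,-0.8,0],[0,0,0.34]],[[0.9,-0.9,0],[0,0,0.4]],[[1,-1,0],[0,0,0.433]],[[1,-1,0],[0,0,0.433]],[[1,-1,0],[0,0,0.433]]]' 1
```

```text
clock: 1.1
position: [0.2569, -0.4874, 0.1916]
ee_rot: [1.0, 0.0, -0.0, 0.0]
ft_force: [-0.6, -0.4, 0.7]
grip_width: 0.992
grasp_force: 0.0
```

Aligned with the world axes as planned. I'll carry on towards the lever at this height.

```bash
python3 -m inch '[[[0.1,-0.1,0],[0,0,0]],[[0.25,-0.25,0],[0,0,0]],[[0.4,-0.4,0],[0,0,0]],[[0.55,-0.55,0],[0,0,0]],[[0.7,-0.7,0],[0,0,0]],[[0.85,-0.85,0],[0,0,0]],[[1,-1,0],[0,0,0]],[[1,-1,0],[0,0,0]],[[1,-1,0],[0,0,0]],[[1,-1,0],[0,0,0]]]'
python3 -m inch '[[[0.1,-0.1,0],[0,0,0]],[[0.2,-0.25,0],[0,0,0]],[[0.3,-0.4,0],[0,0,0]],[[0.4,-0.55,0],[0,0,0]],[[0.5,-0.7,0],[0,0,0]],[[0.6,-0.85,0],[0,0,0]],[[0.6,-1,0],[0,0,0]],[[0.6,-1,0],[0,0,0]],[[0.6,-1,0],[0,0,0]],[[0.6,-1,0],[0,0,0]]]'
python3 -m inch '[[[0.05,-0.1,0],[0,0,0]],[[0.1,-0.25,0],[0,0,0]],[[0.15,-0.4,0],[0,0,0]],[[0.2,-0.55,0],[0,0,0]],[[0.2,-0.7,0],[0,0,0]],[[0.2,-0.85,0],[0,0,0]],[[0.2,-0.95,0],[0,0,0]],[[0.2,-0.95,0],[0,0,0]],[[0.2,-0.95,0],[0,0,0]],[[0.2,-0.95,0],[0,0,0]]]'
python3 - <<'E'
from h import *
cv2.imwrite("pics/w1.png",manip.camera("wrist")[:,:,::-1])
E
```

```text
clock: 2.1
position: [0.3364, -0.4079, 0.1916]
ee_rot: [1.0, -0.001, -0.0, 0.0]
ft_force: [-0.8, -0.3, 0.6]
grip_width: 0.999
grasp_force: 0.0
clock: 3.1
position: [0.3846, -0.328, 0.1918]
ee_rot: [1.0, -0.001, -0.0, 0.0]
ft_force: [0.4, -0.8, 0.2]
grip_width: 0.999
grasp_force: 0.0
clock: 4.1
position: [0.401, -0.2518, 0.1917]
ee_rot: [1.0, -0.001, 0.0, 0.0]
ft_force: [0.5, -0.2, -0.0]
grip_width: 1.001
grasp_force: 0.0
```

View pics/w1.png

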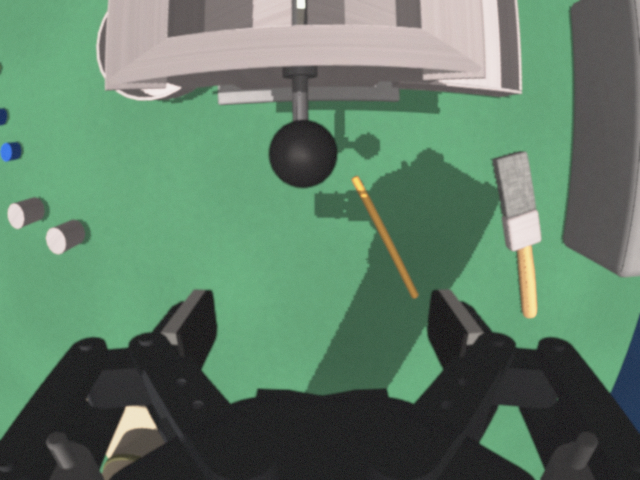

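The knob is at (303,153), between the open pads (inner edges at about x = 210 and 432), so I can advance straight and push to −y.

```bash
python3 -m inch '[[[0.1,0,0],[0,0,0]],[[0.2,0,0],[0,0,0]],[[0.3,0,0],[0,0,0]],[[0.4,0,0],[0,0,0]],[[0.5,0,0],[0,0,0]],[[0.6,0,0],[0,0,0]],[[0.7,0,0],[0,0,0]],[[0.76,0,0],[0,0,0]],[[0.76,0,0],[0,0,0]],[[0.76,0,0],[0,0,0]]]'
python3 -m inch '[[[0,0.15,0],[0,0,0]],[[0,0.3,0],[0,0,0]],[[0,0.4,0],[0,0,0]],[[0,0.5,0],[0,0,0]],[[0,0.6,0.05],[0,0,0]],[[0,0.7,0.08],[0,0,0]],[[0,0.8,0.1],[0,0,0]],[[0,0.9,0.1],[0,0,0]],[[0,0.97,0.1],[0,0,0]],[[0,0.97,0.1],[0,0,0]]]'
python3 - <<'E'
from h import *
cv2.imwrite("pics/w2.png",np.hstack([manip.camera("wrist")[:,:,::-1][:300,120:520],manip.camera("side")[:,:,::-1][60:360,200:600]]))
E
```

```text
clock: 5.15
position: [0.4618, -0.2513, 0.1916]
ee_rot: [1.0, -0.0, -0.0, -0.0]
ft_force: [-0.2, -0.5, -1.4]
grip_width: 0.997
grasp_force: 0.0
clock: 6.15
position: [0.4616, -0.3297, 0.1834]
ee_rot: [1.0, -0.001, -0.0, -0.0]
ft_force: [-0.5, 0.2, -0.8]
grip_width: 1.001
grasp_force: 0.0
```

View pics/w2.png

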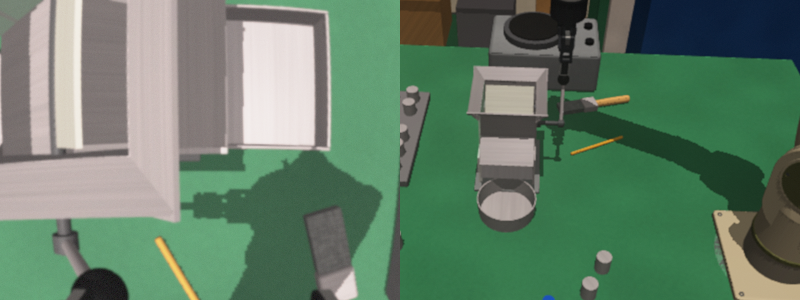

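The lever now leans to −y, with the knob at about wrist (220,297). Contact force is nearly zero, so I'll push a little further to the stop, then back off and lift.

```bash
python3 -m inch '[[[0,0.02,0],[0,0,0]],[[0,0.04,0],[0,0,0]],[[0,0.06,0],[0,0,0]],[[0,0.08,0],[0,0,0]],[[0,0.09,0],[0,0,0]],[[0,0.09,0],[0,0,0]],[[0,0.09,0],[0,0,0]],[[0,0.09,0],[0,0,0]],[[0,0.09,0],[0,0,0]],[[0,0.09,0],[0,0,0]]]'
python3 - <<'E'
from h import *
im=manip.camera("wrist");o=manip.get_obs()
m=(im.max(2)<40).astype(np.uint8); m[330:]=0
n,l,s,c=cv2.connectedComponentsWithStats(m)
for i in range(1,n):
    if s[i,4]>300: print(s[i],c[i])
p=manip.camera_params("wrist");f=240/np.tan(np.radians(p["fov_y"]/2))
T=np.eye(4);T[:3,:3]=R.from_quat(o["ee_rot"]).as_matrix();T[:3,3]=o["position"];T=T@p["T_tool_cam"]
def ray(u,v):
    d=np.array([u-p["cx"],v-p["cy"]]);r=np.hypot(*d);a=r/f;e=d/r*np.sin(a);return T[:3,:3]@np.array([e[0],-e[1],-np.cos(a)])
for uv in[(220,297),(215,297),(205,297)]:
    d=ray(*uv);print(T[:3,3]+d*(.209-T[2,3])/d[2])
E
```

```text
clock: 7.25
position: [0.462, -0.336, 0.1837]
ee_rot: [1.0, -0.0, 0.0, 0.0]
ft_force: [0.4, 0.1, -0.9]
grip_width: 1.0
grasp_force: 0.0
[ 179  270   55   60 2182] [207.24747938 299.31989001]
[429 291  35  39 808] [441.78465347 314.97029703]
[ 0.45451208 -0.28896122  0.209     ]
[ 0.45442579 -0.28643367  0.209     ]
[ 0.45423883 -0.28131303  0.209     ]
```

Run:
```python
from h import *
im=manip.camera("wrist")[:,:,::-1]
cv2.imwrite("pics/w3.png",cv2.resize(im[180:480,80:480],(800,600)))
```

```text
(no output)
```

View pics/w3.png

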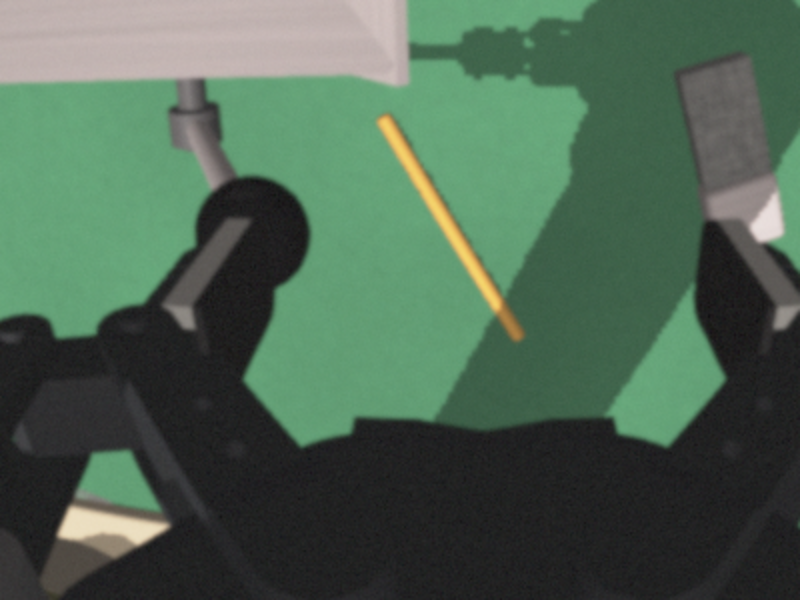

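The knob centre is at about px (206,296), which is y≈−0.285 or a lean of about 0.53 rad. The left fingertip is drawn over it, so the open tips sit higher than I assumed and the finger slid over the knob. I'll lift, shut the gripper, and push with the closed fingers from the +y side.

```bash
python3 -m inch '[[[0,-0.05,-0.1],[0,0,0]],[[0,-0.1,-0.25],[0,0,0]],[[0,-0.15,-0.4],[0,0,0]],[[0,-0.2,-0.55],[0,0,0]],[[0,-0.25,-0.7],[0,0,0]],[[0,-0.25,-0.85],[0,0,0]],[[0,-0.25,-1],[0,0,0]],[[0,-0.25,-1],[0,0,0]],[[0,-0.25,-1],[0,0,0]],[[0,-0.25,-1],[0,0,0]]]'
python3 -m inch '[[[0,-0.1,0],[0,0,0]],[[0,-0.25,0],[0,0,0]],[[0,-0.4,0],[0,0,0]],[[0,-0.55,0],[0,0,0]],[[0,-0.7,0],[0,0,0]],[[0,-0.85,0],[0,0,0]],[[0,-1,0],[0,0,0]],[[0,-1,0],[0,0,0]],[[0,-1,0],[0,0,0]],[[0,-1,0],[0,0,0]]]' 0
python3 -m inch '[[[0,0,0.1],[0,0,0]],[[0,0,0.25],[0,0,0]],[[0,0,0.4],[0,0,0]],[[0,0,0.55],[0,0,0]],[[0,0,0.7],[0,0,0]],[[0,0,0.85],[0,0,0]],[[0,0,0.95],[0,0,0]],[[0,0,0.95],[0,0,0]],[[0,0,0.95],[0,0,0]],[[0,0,0.95],[0,0,0]]]'
python3 -m inch '[[[0,0.05,0],[0,0,0]],[[0,0.1,0],[0,0,0]],[[0,0.15,0],[0,0,0]],[[0,0.2,0],[0,0,0]],[[0,0.25,0],[0,0,0]],[[0,0.3,0],[0,0,0]],[[0,0.36,0],[0,0,0]],[[0,0.42,0],[0,0,0]],[[0,0.48,0],[0,0,0]],[[0,0.48,0],[0,0,0]]]'
python3 - <<'E'
from h import *
im=manip.camera("wrist")[:,:,::-1]
cv2.imwrite("pics/w4.png",cv2.resize(im[180:480,120:520],(800,600)))
E
```

```text
clock: 8.35
position: [0.4616, -0.3161, 0.263]
ee_rot: [1.0, -0.0, -0.0, -0.0]
ft_force: [-0.3, -0.3, 0.3]
grip_width: 1.002
grasp_force: 0.0
clock: 9.35
position: [0.4618, -0.2367, 0.2636]
ee_rot: [1.0, -0.001, -0.0, 0.0]
ft_force: [0.2, -0.4, -0.9]
grip_width: 0.003
grasp_force: 0.0
clock: 10.35
position: [0.4623, -0.2362, 0.1883]
ee_rot: [1.0, -0.0, 0.0, 0.0]
ft_force: [0.9, -0.4, 0.7]
grip_width: -0.002
grasp_force: 0.0
clock: 11.35
position: [0.4618, -0.2752, 0.1876]
ee_rot: [1.0, -0.001, -0.0, 0.0]
ft_force: [0.2, 0.2, 0.1]
grip_width: 0.002
grasp_force: 0.0
```

View pics/w4.png

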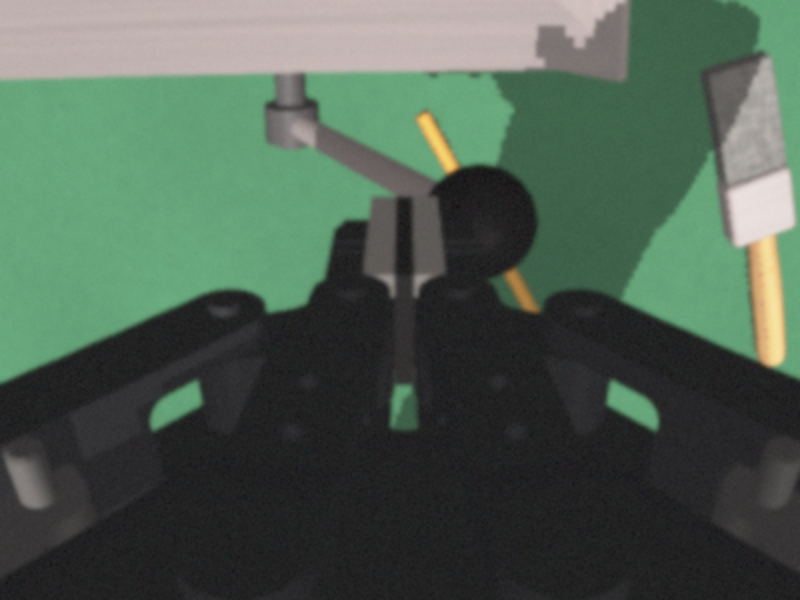

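The closed fingers are beside the knob, which is now at px (361,291), a lean of about 0.64 rad. I'll push on to the stop.

```bash
python3 -m inch '[[[0,0.02,0],[0,0,0]],[[0,0.04,0],[0,0,0]],[[0,0.06,0],[0,0,0]],[[0,0.08,0],[0,0,0]],[[0,0.1,0],[0,0,0]],[[0,0.11,0],[0,0,0]],[[0,0.12,0],[0,0,0]],[[0,0.12,0],[0,0,0]],[[0,0.12,0],[0,0,0]],[[0,0.12,0],[0,0,0]]]'
python3 - <<'E'
from h import *
im=manip.camera("wrist")
m=(im.max(2)<45).astype(np.uint8)
r=[np.flatnonzero(m[v,300:420])+300 for v in(270,280,285,291,300,310)]
print([(x.min(),x.max()) if len(x) else None for x in r])
E
```

```text
clock: 12.4
position: [0.462, -0.284, 0.1878]
ee_rot: [1.0, -0.0, 0.0, 0.0]
ft_force: [-0.5, 0.3, 0.0]
grip_width: -0.001
grasp_force: 0.1
[(np.int64(329), np.int64(370)), (np.int64(320), np.int64(375)), (np.int64(319), np.int64(376)), (np.int64(319), np.int64(376)), (np.int64(300), np.int64(373)), (np.int64(300), np.int64(364))]
```

```bash
python3 -m inch '[[[0,-0.1,-0.05],[0,0,0]],[[0,-0.15,-0.2],[0,0,0]],[[0,-0.2,-0.35],[0,0,0]],[[0,-0.25,-0.5],[0,0,0]],[[0,-0.3,-0.65],[0,0,0]],[[0,-0.4,-0.8],[0,0,0]],[[0,-0.5,-0.95],[0,0,0]],[[0,-0.7,-1],[0,0,0]],[[0,-0.9,-1],[0,0,0]],[[0,-1,-1],[0,0,0]]]'
python3 -m inch '[[[0,-0.15,0],[0,0,-0.1]],[[0,-0.3,0],[0,0,-0.2]],[[0,-0.45,0],[0,0,-0.3]],[[0,-0.6,0],[0,0,-0.4]],[[0,-0.75,0],[0,0,-0.5]],[[0,-0.9,0],[0,0,-0.6]],[[0,-1,0],[0,0,-0.75]],[[0,-1,0],[0,0,-0.9]],[[0,-1,0],[0,0,-1]],[[0,-1,0],[0,0,-1]]]'
python3 - <<'E'
from h import *
a=manip.camera("scene")[:,:,::-1];b=manip.camera("side")[:,:,::-1]
cv2.imwrite("pics/k.png",np.hstack([cv2.resize(a[150:300,100:300],(400,300),interpolation=2),cv2.resize(b[110:260,240:440],(400,300),interpolation=2)]))
E
```

```text
clock: 13.45
position: [0.4621, -0.2015, 0.2675]
ee_rot: [1.0, 0.001, -0.0, -0.0]
ft_force: [0.4, 1.4, -0.4]
grip_width: -0.0
grasp_force: 0.0
clock: 14.45
position: [0.4616, -0.1235, 0.2671]
ee_rot: [0.924, 0.383, -0.0, -0.0]
ft_force: [0.7, 0.2, 0.1]
grip_width: 0.001
grasp_force: 0.0
```

View pics/k.png

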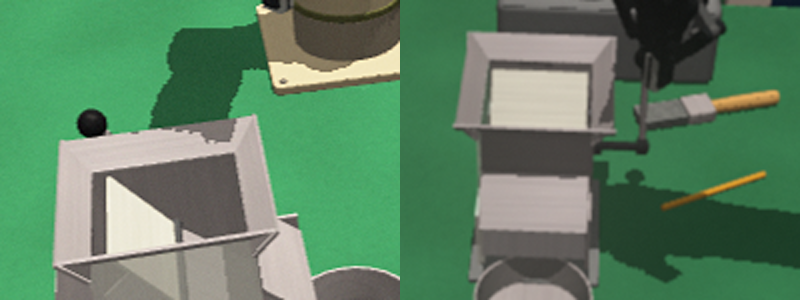

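Run:
```python
from h import *
M=P("scene")
for f in(0.05,.5,.55,.6,.65,.7,.75,.8):
    p=M@np.array([.4624,-.2365-.097*np.sin(f),.138+.097*np.cos(f),1]);print(f,p[:2]/p[2])
print([onplane("scene",u,.02) for u in((324,235),(356,240),(380,267),(400,281),(420,301))])
```

```text
0.05 [174.43545178 198.77834565]
0.5 [151.24197495 207.45049353]
0.55 [149.04078472 208.9158789 ]
0.6 [146.94020506 210.46723813]
0.65 [144.94617404 212.09973139]
0.7 [143.06423075 213.80826932]
0.75 [141.2994958  215.58753761]
0.8 [139.65665462 217.43202247]
[array([0.34724732, 0.05841116]), array([0.38175317, 0.12327649]), array([0.48258551, 0.14540332]), array([0.53362824, 0.17070295]), array([0.5974524 , 0.18807964])]
```

Run:
```python
from h import *
im=manip.camera("scene");m=(im.max(2)<50).astype(np.uint8)
n,l,s,c=cv2.connectedComponentsWithStats(m[190:235,125:175])
for i in range(1,n): print(s[i],c[i]+[125,190])
```

```text
[ 14  15  14  14 149] [145.51677852 211.63087248]
```

The lever measures about 0.635 rad, above the 0.55 needed, and parts landing on the flap can only push it further. Before grasping, I'll check numerically where the fingertips really end along the tool axis.

Run:
```python
from h import *
o=manip.get_obs()
for n in("scene","side"):
    im=manip.camera(n);M=P(n);out=[]
    for k in range(-20,90,5):
        p=M@np.r_[o["position"]+[0,0,k/1000],1];u,v=(p[:2]/p[2]).round().astype(int)
        out.append((k,int(im[v,u].min()),int(im[v,u].max())) if 0<=u<640 and 0<=v<480 else None)
    print(n,(u,v),out)
```

```text
scene (np.int64(235), np.int64(130)) [(-20, 190, 242), (-15, 189, 245), (-10, 95, 138), (-5, 97, 137), (0, 97, 140), (5, 99, 140), (10, 97, 138), (15, 99, 140), (20, 96, 140), (25, 96, 140), (30, 98, 140), (35, 99, 139), (40, 35, 36), (45, 17, 21), (50, 15, 20), (55, 13, 19), (60, 18, 21), (65, 14, 19), (70, 12, 18), (75, 18, 20), (80, 20, 22), (85, 20, 24)]
side (np.int64(370), np.int64(133)) [(-20, 59, 121), (-15, 57, 121), (-10, 47, 95), (-5, 50, 54), (0, 66, 71), (5, 109, 117), (10, 110, 117), (15, 113, 120), (20, 115, 122), (25, 62, 111), (30, 58, 121), (35, 63, 117), (40, 54, 60), (45, 39, 44), (50, 45, 51), (55, 26, 30), (60, 28, 31), (65, 35, 38), (70, 28, 31), (75, 21, 24), (80, 22, 25), (85, 21, 23)]
```

The real fingertips end about 40 mm above the reported TCP, which explains the slip. I'll treat the grasp point as 59 mm behind the reported TCP. Now to the scoop.

```bash
python3 -m inch '[[[0.15,-0.15,0],[0,0,-0.1]],[[0.3,-0.3,0],[0,0,-0.2]],[[0.45,-0.45,0],[0,0,-0.35]],[[0.6,-0.6,0],[0,0,-0.5]],[[0.75,-0.75,0],[0,0,-0.65]],[[0.9,-0.9,0],[0,0,-0.8]],[[1,-1,0],[0,0,-0.95]],[[1,-1,0],[0,0,-1]],[[1,-1,0],[0,0,-1]],[[1,-1,0],[0,0,-1]]]' 0.7
python3 -m inch '[[[0.15,0,0],[0,0,0]],[[0.3,0.05,0],[0,0,0]],[[0.45,0.1,0],[0,0,0]],[[0.6,0.15,0],[0,0,0]],[[0.75,0.2,0],[0,0,0]],[[0.9,0.25,0],[0,0,0]],[[1,0.3,0],[0,0,0]],[[1,0.36,0],[0,0,0]],[[1,0.36,0],[0,0,0]],[[1,0.36,0],[0,0,0]]]'
python3 -m inch '[[[0.15,0,0],[0,0,0]],[[0.3,0,0.1],[0,0,0]],[[0.45,0,0.2],[0,0,0]],[[0.6,0,0.4],[0,0,0]],[[0.75,0,0.6],[0,0,0]],[[0.9,0,0.8],[0,0,0]],[[1,0,1],[0,0,0]],[[1,0,1],[0,0,0]],[[1,0,1],[0,0,0]],[[1,0,1],[0,0,0]]]'
python3 -m inch '[[[0.15,0,0],[0,0,0]],[[0.3,0,0],[0,0,0]],[[0.45,0,0],[0,0,0]],[[0.6,0,0.1],[0,0,0]],[[0.75,0,0.2],[0,0,0]],[[0.9,0,0.3],[0,0,0]],[[1,0,0.4],[0,0,0]],[[1,0,0.5],[0,0,0]],[[1,0,0.5],[0,0,0]],[[1,0,0.5],[0,0,0]]]'
python3 - <<'E'
from h import *
cv2.imwrite("pics/w5.png",manip.camera("wrist")[:,:,::-1])
E
```

```text
clock: 15.7
position: [0.462, -0.0112, 0.2677]
ee_rot: [0.708, 0.706, -0.0, 0.0]
ft_force: [-0.1, 0.3, -0.1]
grip_width: 0.701
grasp_force: 0.0
clock: 16.7
position: [0.4909, 0.0685, 0.2675]
ee_rot: [0.708, 0.707, -0.0, -0.0]
ft_force: [0.1, 0.4, 0.2]
grip_width: 0.694
grasp_force: 0.0
clock: 17.7
position: [0.4912, 0.149, 0.1884]
ee_rot: [0.707, 0.707, 0.0, 0.0]
ft_force: [0.5, 0.4, -0.2]
grip_width: 0.696
grasp_force: 0.0
clock: 18.7
position: [0.491, 0.2286, 0.1477]
ee_rot: [0.707, 0.707, -0.0, 0.0]
ft_force: [-0.4, -0.8, 0.5]
grip_width: 0.702
grasp_force: 0.0
```

View pics/w5.png

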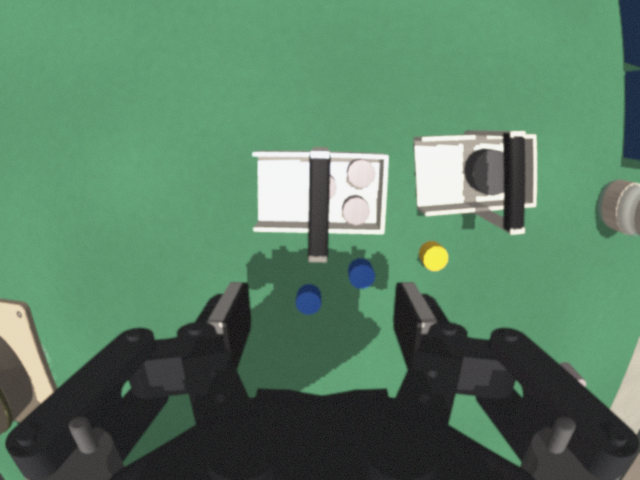

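The handle bar of the plug scoop runs from (320,152) to (317,260), and the three plugs are behind it at (325,187), (360,173) and (355,210). The disc scoop, at (475,175), is the one to leave alone. I'll measure the bar from here.

```bash
cat >> h.py <<'E'
def wray(u,v,z):
    o=manip.get_obs();p=manip.camera_params("wrist");f=240/np.tan(np.radians(p["fov_y"]/2))
    T=np.eye(4);T[:3,:3]=R.from_quat(o["ee_rot"]).as_matrix();T[:3,3]=o["position"];T=T@p["T_tool_cam"]
    d=np.array([u-p["cx"],v-p["cy"]]);r=np.hypot(*d);a=r/f;e=d/r*np.sin(a);d=T[:3,:3]@np.array([e[0],-e[1],-np.cos(a)])
    return (T[:3,3]+d*(z-T[2,3])/d[2])[:2]
E
python3 - <<'E'
from h import *
for uv in((320,152),(317,260),(318.5,206)): print(wray(*uv,.092))
E
```

```text
[0.48985833 0.28295301]
[0.4876863  0.21047044]
[0.48882203 0.24775485]
```

```bash
python3 -m inch '[[[0.05,0,0.05],[0,0,0]],[[0.1,0,0.15],[0,0,0]],[[0.15,0,0.3],[0,0,0]],[[0.2,0,0.45],[0,0,0]],[[0.24,0,0.6],[0,0,0]],[[0.24,-0.01,0.75],[0,0,0]],[[0.24,-0.01,0.9],[0,0,0]],[[0.24,-0.01,0.95],[0,0,0]],[[0.24,-0.01,0.95],[0,0,0]],[[0.24,-0.01,0.95],[0,0,0]]]'
python3 -m inch '[[[0,0,0.1],[0,0,0]],[[0,0,0.2],[0,0,0]],[[0,0,0.3],[0,0,0]],[[0,0,0.4],[0,0,0]],[[0,0,0.45],[0,0,0]],[[0,0,0.5],[0,0,0]],[[0,0,0.55],[0,0,0]],[[0,0,0.55],[0,0,0]],[[0,0,0.55],[0,0,0]],[[0,0,0.55],[0,0,0]]]'
python3 -m inch '[[[0,0,0],[0,0,0]],[[0,0,0],[0,0,0]],[[0,0,0],[0,0,0]],[[0,0,0],[0,0,0]],[[0,0,0],[0,0,0]],[[0,0,0],[0,0,0]],[[0,0,0],[0,0,0]],[[0,0,0],[0,0,0]],[[0,0,0],[0,0,0]],[[0,0,0],[0,0,0]]]' 0 80
```

```text
clock: 19.75
position: [0.4904, 0.2483, 0.072]
ee_rot: [0.707, 0.707, 0.0, 0.0]
ft_force: [0.0, 0.1, 0.2]
grip_width: 0.701
grasp_force: 0.0
clock: 20.75
position: [0.4903, 0.2484, 0.028]
ee_rot: [0.707, 0.707, 0.0, 0.0]
ft_force: [-0.5, -0.6, 0.3]
grip_width: 0.701
grasp_force: 0.0
clock: 21.75
position: [0.49, 0.2482, 0.0277]
ee_rot: [0.707, 0.707, -0.0, 0.0]
ft_force: [-3.5, -1.9, 3.6]
grip_width: 0.147
grasp_force: 78.1
```

The bar is gripped (opening 0.147 is about 12.5 mm). Now lift it level and carry it towards the funnel.

```bash
python3 -m inch '[[[0,0,-0.05],[0,0,0]],[[0,0,-0.13],[0,0,0]],[[0,0,-0.25],[0,0,0]],[[-0.03,0,-0.38],[0,0,0]],[[-0.08,0,-0.51],[0,0,0]],[[-0.15,0,-0.64],[0,0,0]],[[-0.23,0,-0.77],[0,0,0]],[[-0.32,0,-0.88],[0,0,0]],[[-0.41,0,-0.96],[0,0,0]],[[-0.5,0,-1],[0,0,0]]]'
python3 -m inch '[[[-0.1,0,-0.08],[0,0,0]],[[-0.2,0,-0.16],[0,0,0]],[[-0.3,0,-0.24],[0,0,0]],[[-0.4,0,-0.32],[0,0,0]],[[-0.5,0,-0.4],[0,0,0]],[[-0.6,0,-0.48],[0,0,0]],[[-0.7,0,-0.56],[0,0,0]],[[-0.8,0,-0.64],[0,0,0]],[[-0.9,0,-0.72],[0,0,0]],[[-1,0,-0.8],[0,0,0]]]'
python3 -m inch '[[[-0.1,0.02,-0.08],[0,0,0]],[[-0.2,0.05,-0.16],[0,0,0]],[[-0.3,0.09,-0.24],[0,0,0]],[[-0.4,0.13,-0.32],[0,0,0]],[[-0.5,0.17,-0.4],[0,0,0]],[[-0.6,0.21,-0.48],[0,0,0]],[[-0.7,0.25,-0.56],[0,0,0]],[[-0.8,0.3,-0.64],[0,0,0]],[[-0.9,0.35,-0.72],[0,0,0]],[[-1,0.4,-0.8],[0,0,0]]]'
python3 -m inch '[[[-0.1,0.05,-0.08],[0,0,0]],[[-0.2,0.1,-0.16],[0,0,0]],[[-0.3,0.15,-0.24],[0,0,0]],[[-0.4,0.2,-0.32],[0,0,0]],[[-0.5,0.25,-0.4],[0,0,0]],[[-0.6,0.3,-0.48],[0,0,0]],[[-0.7,0.35,-0.57],[0,0,0]],[[-0.8,0.4,-0.66],[0,0,0]],[[-0.9,0.45,-0.75],[0,0,0]],[[-1,0.5,-0.84],[0,0,0]]]'
```

```text
clock: 22.75
position: [0.4904, 0.2075, 0.1084]
ee_rot: [0.707, 0.707, 0.0, 0.0]
ft_force: [0.2, 0.0, -4.2]
grip_width: 0.145
grasp_force: 78.0
clock: 23.75
position: [0.49, 0.1277, 0.1722]
ee_rot: [0.707, 0.707, -0.0, 0.0]
ft_force: [-0.1, 0.1, -4.2]
grip_width: 0.15
grasp_force: 78.0
clock: 24.75
position: [0.5224, 0.0476, 0.2362]
ee_rot: [0.707, 0.707, 0.0, 0.0]
ft_force: [0.8, -0.5, -5.3]
grip_width: 0.143
grasp_force: 78.0
clock: 25.75
position: [0.5624, -0.0324, 0.3035]
ee_rot: [0.707, 0.707, 0.0, 0.0]
ft_force: [-0.8, -0.1, -4.4]
grip_width: 0.148
grasp_force: 78.0
```

```bash
python3 -m inch '[[[-0.1,0.05,0],[0,0,0]],[[-0.2,0.1,0],[0,0,0]],[[-0.3,0.15,0],[0,0,0]],[[-0.4,0.2,0],[0,0,0]],[[-0.5,0.25,0],[0,0,0]],[[-0.6,0.3,0],[0,0,0]],[[-0.7,0.35,0],[0,0,0]],[[-0.8,0.4,0],[0,0,0]],[[-0.9,0.45,0],[0,0,0]],[[-1,0.5,0],[0,0,0]]]'
python3 -m inch '[[[-0.1,0.04,0],[0,0,0]],[[-0.2,0.08,0],[0,0,0]],[[-0.3,0.12,0],[0,0,0]],[[-0.4,0.16,0],[0,0,0]],[[-0.5,0.2,0],[0,0,0]],[[-0.6,0.23,0],[0,0,0]],[[-0.7,0.26,0],[0,0,0]],[[-0.8,0.28,0],[0,0,0]],[[-0.9,0.3,0],[0,0,0]],[[-1,0.3,0],[0,0,0]]]'
python3 - <<'E'
from h import *
a=manip.camera("scene")[:,:,::-1];b=manip.camera("side")[:,:,::-1]
cv2.imwrite("pics/c.png",np.hstack([cv2.resize(a[100:340,90:290],(400,480)),cv2.resize(b[40:280,220:420],(400,480))]))
E
```

```text
clock: 26.75
position: [0.6023, -0.1125, 0.3029]
ee_rot: [0.707, 0.707, -0.0, 0.0]
ft_force: [-0.9, 0.5, -3.5]
grip_width: 0.147
grasp_force: 78.0
clock: 27.75
position: [0.6261, -0.1924, 0.3028]
ee_rot: [0.707, 0.707, 0.0, -0.0]
ft_force: [-0.8, 0.1, -4.6]
grip_width: 0.149
grasp_force: 78.1
```

View pics/c.png

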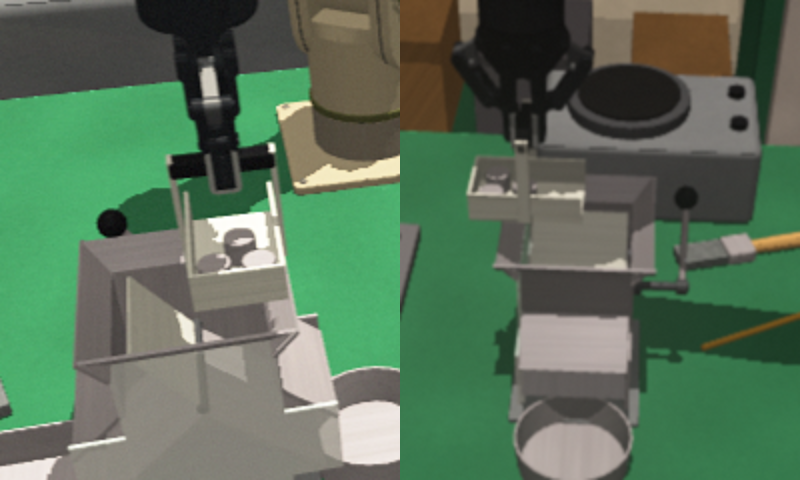

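The scoop hangs level above the mouth with all three plugs in it, at scene crop (240,250), and the flap still leans to −y. I'll move the last 34 mm and tip the front down 45°.

```bash
python3 -m inch '[[[-0.1,0,0],[0,0,0]],[[-0.2,0,0],[0,0,0]],[[-0.3,0,0],[0,0,0]],[[-0.38,0,0],[0,0,0]],[[-0.42,0,0],[-0.05,0,0]],[[-0.42,0,0],[-0.12,0,0]],[[-0.42,0,0],[-0.2,0,0]],[[-0.42,0,0],[-0.28,0,0]],[[-0.42,0,0],[-0.36,0,0]],[[-0.42,0,0],[-0.44,0,0]]]'
python3 -m inch '[[[0,0,0],[-0.08,0,0]],[[0,0,0],[-0.16,0,0]],[[0,0,0],[-0.24,0,0]],[[0,0,0],[-0.32,0,0]],[[0,0,0],[-0.4,0,0]],[[0,0,0],[-0.48,0,0]],[[0,0,0],[-0.56,0,0]],[[0,0,0],[-0.62,0,0]],[[0,0,0],[-0.62,0,0]],[[0,0,0],[-0.62,0,0]]]'
python3 -m inch '[[[0,0,0],[0,0,0]],[[0,0,0],[0,0,0]],[[0,0,0],[0,0,0]],[[0,0,0],[0,0,0]],[[0,0,0],[0,0,0]],[[0,0,0],[0,0,0]],[[0,0,0],[0,0,0]],[[0,0,0],[0,0,0]],[[0,0,0],[0,0,0]],[[0,0,0],[0,0,0]]]'
python3 - <<'E'
from h import *
a=cv2.imread("pics/scene0.png")[:,:,::-1].astype(int);b=cv2.imread("pics/side0.png")[:,:,::-1].astype(int)
for n,r,(x,y) in(("scene",a,(240,285)),("side",b,(270,235))):
    im=manip.camera(n);cv2.imwrite(f"pics/p_{n}.png",im[:,:,::-1])
    d=np.abs(im.astype(int)-r).max(2)[y:y+65,x:x+75]>35
    k,l,s,c=cv2.connectedComponentsWithStats(d.astype(np.uint8))
    print(n,[(s[i][:5].tolist(),(c[i]+[x,y]).round().tolist()) for i in range(1,k) if s[i,4]>8])
E
```

```text
clock: 28.85
position: [0.6257, -0.2257, 0.3031]
ee_rot: [0.697, 0.696, 0.122, 0.123]
ft_force: [0.7, 0.2, -4.6]
grip_width: 0.146
grasp_force: 78.2
clock: 29.85
position: [0.626, -0.2253, 0.3034]
ee_rot: [0.647, 0.647, 0.285, 0.286]
ft_force: [-0.2, 1.2, -2.5]
grip_width: 0.15
grasp_force: 78.6
clock: 30.85
position: [0.626, -0.2253, 0.3029]
ee_rot: [0.647, 0.647, 0.286, 0.286]
ft_force: [0.2, 0.3, -2.5]
grip_width: 0.149
grasp_force: 78.6
scene [([48, 14, 12, 7, 48], [294.0, 302.0]), ([36, 20, 31, 26, 345], [291.0, 318.0])]
side [([24, 33, 12, 10, 50], [298.0, 273.0])]
```

The wrist load fell by 2.0 N, the weight of three plugs, and the pan shows new objects. Now level the scoop and carry it back.

```bash
python3 -m inch '[[[0,0,0],[0.1,0,0]],[[0,0,0],[0.22,0,0]],[[0,0,0],[0.36,0,0]],[[0,0,0],[0.5,0,0]],[[0,0,0],[0.64,0,0]],[[0,0,0],[0.78,0,0]],[[0,0,0],[0.9,0,0]],[[0,0,0],[1,0,0]],[[0.05,0,0],[1,0,0]],[[0.15,0,0],[1,0,0]]]'
python3 -m inch '[[[0.1,0,0],[0.02,0,0]],[[0.2,0,0],[0.04,0,0]],[[0.3,0,0],[0.06,0,0]],[[0.4,0,0],[0.06,0,0]],[[0.5,0,0],[0.06,0,0]],[[0.6,0,0],[0.06,0,0]],[[0.7,0,0],[0.06,0,0]],[[0.8,0,0],[0.06,0,0]],[[0.9,0,0],[0.06,0,0]],[[1,0,0],[0.06,0,0]]]'
python3 - <<'E'
from h import *
for z,uv in((.02,(294,300)),(.02,(284,318)),(.02,(298,318)),(.02,(291,318))): print(onplane("scene",uv,z))
print(onplane("side",(298,273),.02))
a=cv2.imread("pics/scene0.png")[:,:,::-1].astype(int);b=cv2.imread("pics/side0.png")[:,:,::-1].astype(int)
for n,r,(x,y) in(("scene",a,(240,285)),("side",b,(270,235))):
    im=manip.camera(n)
    d=np.abs(im.astype(int)-r).max(2)[y:y+65,x:x+75]>25
    for row in d[::2]: print("".join(".#"[int(v)] for v in row))
E
```

```text
clock: 31.95
position: [0.6265, -0.2132, 0.3021]
ee_rot: [0.707, 0.707, 0.017, 0.017]
ft_force: [-0.4, 0.4, -2.1]
grip_width: 0.144
grasp_force: 78.5
clock: 32.95
position: [0.626, -0.1327, 0.303]
ee_rot: [0.707, 0.707, 0.0, 0.0]
ft_force: [-0.6, 0.0, -2.8]
grip_width: 0.14
grasp_force: 78.6
[ 0.53859668 -0.04914601]
[ 0.58189878 -0.07698389]
[ 0.58791982 -0.05143605]
[ 0.58490956 -0.06420884]
[ 0.59008023 -0.06962702]
###########................................................................
##########.................................................................
############...............................................................
###########................................................................
#############..............................................................
############...............................................................
##############.............................................................
.##############...................................##.......................
......#######....................................##########..........
[... 3638 characters left out ...]
................
...........................................................................
...........................................................................
...........................................................................
...........................................................................
...........................................................................
...........................................................................
...........................................................................
...........................................................................
...........................................................................
```

```bash
python3 -m inch '[[[0.1,-0.05,0],[0,0,0]],[[0.2,-0.1,0],[0,0,0]],[[0.3,-0.15,0],[0,0,0]],[[0.4,-0.2,0],[0,0,0]],[[0.5,-0.25,0],[0,0,0]],[[0.6,-0.3,0],[0,0,0]],[[0.7,-0.35,0],[0,0,0]],[[0.8,-0.4,0],[0,0,0]],[[0.9,-0.45,0],[0,0,0]],[[1,-0.5,0],[0,0,0]]]'
python3 -m inch '[[[0.1,-0.06,0.06],[0,0,0]],[[0.2,-0.12,0.12],[0,0,0]],[[0.3,-0.18,0.18],[0,0,0]],[[0.4,-0.24,0.24],[0,0,0]],[[0.5,-0.3,0.3],[0,0,0]],[[0.6,-0.36,0.36],[0,0,0]],[[0.7,-0.42,0.42],[0,0,0]],[[0.8,-0.48,0.48],[0,0,0]],[[0.9,-0.54,0.54],[0,0,0]],[[1,-0.6,0.6],[0,0,0]]]'
python3 -m inch '[[[0.1,-0.06,0.07],[0,0,0]],[[0.2,-0.12,0.14],[0,0,0]],[[0.3,-0.18,0.21],[0,0,0]],[[0.4,-0.24,0.28],[0,0,0]],[[0.5,-0.3,0.35],[0,0,0]],[[0.6,-0.36,0.42],[0,0,0]],[[0.7,-0.42,0.49],[0,0,0]],[[0.8,-0.48,0.56],[0,0,0]],[[0.9,-0.54,0.63],[0,0,0]],[[1,-0.6,0.7],[0,0,0]]]'
python3 -m inch '[[[0.1,0,0.08],[0,0,0]],[[0.2,0,0.16],[0,0,0]],[[0.3,0,0.24],[0,0,0]],[[0.4,0,0.32],[0,0,0]],[[0.5,0,0.4],[0,0,0]],[[0.6,0,0.48],[0,0,0]],[[0.7,0,0.56],[0,0,0]],[[0.8,0,0.64],[0,0,0]],[[0.9,0,0.72],[0,0,0]],[[1,0,0.8],[0,0,0]]]'
python3 -m inch '[[[0.1,0,0.05],[0,0,0]],[[0.2,0,0.1],[0,0,0]],[[0.3,0,0.15],[0,0,0]],[[0.4,0,0.2],[0,0,0]],[[0.5,0,0.26],[0,0,0]],[[0.6,0,0.32],[0,0,0]],[[0.7,0,0.38],[0,0,0]],[[0.75,0,0.44],[0,0,0]],[[0.75,0,0.5],[0,0,0]],[[0.75,0,0.5],[0,0,0]]]'
python3 - <<'E'
from h import *
a=cv2.imread("pics/scene0.png")[:,:,::-1].astype(int);im=manip.camera("scene")
cv2.imwrite("pics/e_scene.png",im[:,:,::-1])
d=(np.abs(im.astype(int)-a).max(2)>30).astype(np.uint8);d[:200]=0
k,l,s,c=cv2.connectedComponentsWithStats(d)
print([(s[i].tolist(),c[i].round().tolist()) for i in range(1,k) if s[i,4]>12])
E
```

```text
clock: 34.05
position: [0.5857, -0.0527, 0.3029]
ee_rot: [0.707, 0.707, 0.0, 0.0]
ft_force: [-0.8, -0.2, -2.8]
grip_width: 0.147
grasp_force: 78.5
clock: 35.05
position: [0.5376, 0.0273, 0.2545]
ee_rot: [0.707, 0.707, 0.0, 0.0]
ft_force: [-0.0, -0.4, -2.2]
grip_width: 0.143
grasp_force: 78.6
clock: 36.05
position: [0.4896, 0.1074, 0.1984]
ee_rot: [0.707, 0.707, -0.0, 0.0]
ft_force: [-0.9, 0.4, -1.6]
grip_width: 0.149
grasp_force: 78.6
clock: 37.05
position: [0.4901, 0.1874, 0.1343]
ee_rot: [0.707, 0.707, 0.0, 0.0]
ft_force: [0.4, -0.5, -2.0]
grip_width: 0.152
grasp_force: 78.6
clock: 38.05
position: [0.4898, 0.2462, 0.094]
ee_rot: [0.707, 0.707, -0.001, -0.0]
ft_force: [-0.0, -0.0, -2.3]
grip_width: 0.145
grasp_force: 78.5
[([0, 200, 420, 96, 8686], [235.0, 240.0]), ([404, 200, 56, 88, 3156], [432.0, 244.0]), ([137, 205, 19, 14, 193], [145.0, 212.0]), ([152, 228, 37, 49, 1050], [168.0, 258.0]), ([317, 229, 15, 9, 107], [324.0, 233.0]), ([349, 234, 15, 8, 103], [356.0, 237.0]), ([172, 276, 18, 26, 296], [181.0, 287.0]), ([158, 279, 14, 6, 52], [164.0, 281.0]), ([288, 299, 12, 7, 49], [294.0, 302.0]), ([276, 305, 31, 26, 344], [291.0, 318.0])]
```

```bash
python3 -m inch '[[[0,0,0.12],[0,0,0]],[[0,0,0.24],[0,0,0]],[[0,0,0.36],[0,0,0]],[[0,0,0.48],[0,0,0]],[[0,0,0.6],[0,0,0]],[[0,0,0.7],[0,0,0]],[[0,0,0.77],[0,0,0]],[[0,0,0.81],[0,0,0]],[[0,0,0.82],[0,0,0]],[[0,0,0.82],[0,0,0]]]'
python3 - <<'E'
import cv2,numpy as np
g=cv2.cvtColor(cv2.imread("pics/e_scene.png"),6)[288:340,245:315].astype(int)
g=(g-g.min())*9//(g.max()-g.min())
for r in g[::2]: print("".join(str(v) for v in r))
E
```

```text
clock: 39.1
position: [0.4902, 0.2468, 0.0294]
ee_rot: [0.707, 0.707, 0.0, 0.0]
ft_force: [-0.3, 0.1, -2.7]
grip_width: 0.146
grasp_force: 78.6
6666666666677642111111111111111111111111111110000013576333333333333333
6666666666531111212111211111111111111111111111011000001576333333333333
6666666666641122221111111111111111111111111111111111100111674333333333
6666666666653222211111111111111111111111111111110011001110026643333333
6666666666664121111111111111111111111101110111111110101010100476233333
6666666666665212111111111111111111110100011010011011110100010047523333
6666666667788621111111111110002345433310000036776321000000010003763333
5689999998876421111025677777777777777777777777788887775210000000674333
4443332344444431477777777777777777777777777667777888851110010000465233
2333333322233467777777777777777777777777875455566677411100000000376333
2233333333433267777777777777787878788788863223344564345665200000464333
3233333344444467777777777777777777777777850001112477777777786200663333
3323334454444457777777777777777777777777852222101687777777788504642333
333334444444445777777777777777777
[... 189 characters left out ...]
4444446777777777777888874134567776311112100011001673001123333
2333334444444446778778777777777886212456521111111210000377400000133333
3333233444444445777777777777778862210232111111126568677410000000233333
3322333345444445777777777777777775221111111110068887410000000101233333
2333333222344454677777777777777788522221100368884110001100001101333333
2223323322222233578887777888888888886567875311100000000000000013333333
2323222222222232210011112223444321111111000000100101001010010123333333
2223332221100000000000000011000011100011111100000000010001012333333333
1111000000000000000111100011010110111011000001000000000000233333333333
0111000000000000000000010111110110001001100010000100000012333333333333
```

Three distinct plugs show inside the pan and nothing has changed in the tray. The scoop hangs about 1.5 mm above the table, so I'll lower it the rest of the way, release and rise.

```bash
python3 -m inch '[[[0,0,0.01],[0,0,0]],[[0,0,0.02],[0,0,0]],[[0,0,0.022],[0,0,0]],[[0,0,0.022],[0,0,0]],[[0,0,0.022],[0,0,0]],[[0,0,0.022],[0,0,0]],[[0,0,0.022],[0,0,0]],[[0,0,0.022],[0,0,0]],[[0,0,0.022],[0,0,0]],[[0,0,0.022],[0,0,0]]]'
python3 -m inch '[[[0,0,0],[0,0,0]],[[0,0,0],[0,0,0]],[[0,0,0],[0,0,0]],[[0,0,0],[0,0,0]],[[0,0,0],[0,0,0]],[[0,0,0],[0,0,0]],[[0,0,0],[0,0,0]],[[0,0,0],[0,0,0]],[[0,0,0],[0,0,0]],[[0,0,0],[0,0,0]]]' 0.7
python3 -m inch '[[[0,0,-0.05],[0,0,0]],[[0,0,-0.15],[0,0,0]],[[0,0,-0.3],[0,0,0]],[[0,0,-0.45],[0,0,0]],[[0,0,-0.6],[0,0,0]],[[0,0,-0.75],[0,0,0]],[[0,0,-0.9],[0,0,0]],[[0,0,-1],[0,0,0]],[[0,0,-1],[0,0,0]],[[0,0,-1],[0,0,0]]]'
python3 -m inch '[[[0,0,-0.1],[0,0,0]],[[0,0,-0.25],[0,0,0]],[[0,0,-0.4],[0,0,0]],[[0,0,-0.55],[0,0,0]],[[0,0,-0.7],[0,0,0]],[[0,0,-0.85],[0,0,0]],[[0,0,-1],[0,0,0]],[[0,0,-1],[0,0,0]],[[0,0,-1],[0,0,0]],[[0,0,-1],[0,0,0]]]'
python3 - <<'E'
from h import *
a=cv2.imread("pics/side0.png").astype(int);e=cv2.imread("pics/e_scene.png").astype(int)
im=manip.camera("scene")[:,:,::-1].astype(int);sd=manip.camera("side")[:,:,::-1].astype(int)
print("pan change",(np.abs(im-e).max(2)[285:345,240:312]>30).sum())
m=(im.max(2)<50).astype(np.uint8)[190:235,125:175]
k,l,s,c=cv2.connectedComponentsWithStats(m);print("knob",[(s[i,4],c[i]+[125,190]) for i in range(1,k)])
w=cv2.inRange(manip.camera("wrist"),(0,0,0),(45,45,45));w[270:]=0
k,l,s,c=cv2.connectedComponentsWithStats(w)
for i in range(1,k):
    if s[i,4]>150: print("dark",s[i],c[i],wray(*c[i],.092))
E
```

```text
clock: 40.1
position: [0.4901, 0.2467, 0.0276]
ee_rot: [0.707, 0.707, -0.0, 0.0]
ft_force: [-3.1, -0.7, 4.4]
grip_width: 0.146
grasp_force: 79.5
clock: 41.1
position: [0.4901, 0.2467, 0.0275]
ee_rot: [0.707, 0.707, -0.0, 0.0]
ft_force: [-0.7, 0.0, 0.3]
grip_width: 0.694
grasp_force: 0.0
clock: 42.1
position: [0.49, 0.2465, 0.1073]
ee_rot: [0.707, 0.707, -0.0, 0.0]
ft_force: [-0.3, 0.5, -0.5]
grip_width: 0.696
grasp_force: 0.0
clock: 43.1
position: [0.4898, 0.2465, 0.1869]
ee_rot: [0.707, 0.707, -0.0, -0.0]
ft_force: [-0.5, -0.1, -0.1]
grip_width: 0.699
grasp_force: 0.0
pan change 0
knob [(np.int32(142), array([144.70422535, 212.26056338]))]
dark [483 155   7  83 392] [485.59438776 197.1377551 ] [0.62176195 0.26685624]
```

Run:
```python
from h import *
w=manip.camera("wrist");m=(w.max(2)<70).astype(np.uint8);m[:,:280]=0;m[:,370:]=0;m[335:]=0
k,l,s,c=cv2.connectedComponentsWithStats(m)
for i in range(1,k):
    if s[i,4]>80: print("bar",s[i],c[i],wray(*c[i],.092))
print(manip.get_obs()["clock"])
```

```text
bar [312 183  18  80 908] [321.54515419 232.27312775] [0.489354   0.23735117]
43.3
```

The bar stands where I set it down, the lever is unchanged and the pan is at rest. Handing in.

```bash
python3 -c "
from workcell import manip
print(manip.hand_in())"
```

```text
the job is handed in; nothing more can be done
None
```

The job is handed in at about 43 s of the 69 s allowed, and no verdict came back: the lever leans about 0.64 rad away from the pan (0.55 needed, stop at 0.75, so not quite fully over), the camera shows all three plugs at rest in the round pan, the empty scoop is back upright where it started, and the other scoop was left alone.

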